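# Press a clarinet pad onto the pad slick with the push gauge

## Task

A new pad on the clarinet joint needs its seat pressed. Slide the blade of the pad slick flat between the open key's pad and the tone hole, straight in from the side away from the hinge until it covers the hole, and leave it lying there; then take the push gauge out of its stand and, holding it upright with its tip on the red dot of the key, press the key gently down onto the slick until the edge of the gauge's nose is in the green band of the plunger, never as far as the plunger's stop. Finish while holding the gauge there at that pressure, and leave the oil bottle, the solder spool and the loose brass rod where they are.

Things in the scene. Friction and masses are not known exactly. Their poses are not given: they have to be found in the camera images.
- clarinet_body: Dark brown clarinet joint, 30 mm thick, 195 mm long, fixed in two wooden saddles. Origin on the mat (z = 3 mm) under the tone hole of its open key; y along the joint to the corked end; x level, from the open side (where the slick goes in) to the hinge side. Heights from there: tube top 33 mm; saddles at y = -50 and +50 mm: 20 mm wide, x -29 to +29, 16 high. Hinge posts at x = 30, top 48.
- tone_hole (a point): Centre of the tone hole's rim (24 mm across), at x = y = 0, z = 36 mm in the frame of clarinet_body.
- key (a joint): Hinge of the big open key with tan leather pad (28 mm across). 0 = sprung open, grows as it is pressed; about 0.40 rad = pad flat on the 2 mm blade of the slick; limit 0.50. Axis along y of clarinet_body at x = 30, z = 44 mm. Open, the gap over the rim is about 14 mm at the middle, 10 mm at the hinge side. Its spring needs about 0.2 N at the dot to start, 0.4 N to shut.
- key_spot (a point): Red dot, 8 mm across, centre of the upper face of the key's metal cup (31 mm across), 30 mm from the hinge axis. Seen in the clarinet_body frame: with the key open x = +3, y = 0, z = 57 mm; shut on the slick x = 0, y = 0, z = 45 mm.
- slick: Pad slick, 80 g: dark wooden handle 90 x 22 x 22 mm (x, y, z) lying on the mat, cranked 2 mm steel blade. Origin under the middle of the handle, x to the blade's tip. Crank from x = 45 to 76 mm; then flat blade, 26 mm wide, underside 37 mm and top 39 mm above the handle's underside (handle on the mat: 1 mm over the rim), round tip at x = 115 mm. Balances at x = 17 mm.
- slick_tip (a point): Foremost point of the slick's blade (x = 115, z = 38 mm in its frame). The blade covers the tone hole when this point is at least 12 mm past the hole's centre on the hinge side; 14 mm is plenty, past 28 mm the crank meets the rim.
- gauge: Pen-like push gauge, 80 g, upright in its stand; blue square barrel 16 x 16 mm. Origin at the centre of the underside of its metal collar (24 mm across, 5 thick), which rests on the stand; z up the barrel, x and y square to its faces. Barrel from z = 5 to 83 mm, cap to 91. Below: metal nose 12.4 mm thick to z = -24, plunger to z = -49 mm.
- plunger (a joint): How far the spring plunger is pushed into the gauge's nose, m: 0 = out, 0.012 = at its stop. Out, it shows from the nose's edge down: 5 mm bare, 4 mm green band, 3 mm red band; so the edge is in the green band from 0.005 to 0.009. Force 0.5 N to start, plus 0.25 N per mm (2.25 N at 0.007).
- gauge_tip (a point): Lowest point of the plunger's 7 mm ball tip: on the gauge's axis, 49 mm below the gauge's origin when the plunger is out.
- gauge_stand: Turned pale wooden stand, 64 mm across the foot, 31 mm at the top, 60 mm high, with a 16 mm hole for the gauge's nose; fixed on the bare bench (z = 0). Origin at the centre of its underside. (Farther left, at x over 0.43 m and y over 0.26 m, a red tool chest 375 mm high is in the way of the arm.)
- bore_oil: Small brown bottle with black cap, 26 mm across, 80 mm high; a bystander. Origin at the centre of its underside.
- solder_spool: Small pale spool of solder standing on its flange, 28 mm across, 26 mm high; a bystander. Origin at the centre of its underside.
- brass_rod: Loose brass hinge rod with a small key touch, 25 x 85 x 9 mm, lying on the bare bench; a bystander. Origin at the centre of its underside.
Mind the look-alikes: they are no part of the job. Several things have the shape of the gauge; the one meant has the colours described above.

How it is judged (in metres and radians):
On the way, in this order (a step that is already met when the one before it is completed fails the run):
1. the slick lies let go on the mat, its blade between the still open pad and the tone hole (x of slick_tip in the frame of clarinet_body between 0.008 and 0.028 m and y of slick_tip in the frame of clarinet_body between -0.008 and 0.008 m and angle between the x axis of slick and the x axis of clarinet_body, either way round below 0.25 rad and height (world z) of slick below 0.006 m and angle between slick's own z axis and vertical below 0.06 rad and contact force between the fingers and slick below 0.05 N and value of joint key below 0.1 rad), for 0.2 s.
2. the gauge is lifted out of its stand (contact force between the fingers and gauge above 1 N and contact force between gauge and gauge_stand below 0.05 N and height (world z) of gauge above 0.085 m), for 0.1 s.
At the end, for the whole second after the job is handed in: Gauge still gripped, within 7 deg of upright, tip within 4 mm of the dot's centre, plunger in 5 to 9 mm; key shut on the slick (0.32 to 0.46 rad, pad pressing the blade); slick let go, tip 8 to 28 mm past the hole's centre, within 8 mm sideways and 14 deg of square (x of slick_tip in the frame of clarinet_body between 0.008 and 0.028 m and y of slick_tip in the frame of clarinet_body between -0.008 and 0.008 m and angle between the x axis of slick and the x axis of clarinet_body, either way round below 0.25 rad and contact force between the fingers and slick below 0.05 N and contact force between key and slick above 0.3 N and value of joint key between 0.32 and 0.46 rad and value of joint plunger between 0.005 and 0.009 m and horizontal distance between gauge_tip and key_spot below 0.004 m and distance between gauge_tip and key_spot below 0.006 m and angle between gauge's own z axis and vertical below 0.12 rad and contact force between the fingers and gauge above 1 N); the arm keeps its last pose, push and grip.
It fails at once if the plunger is driven to its stop (value of joint plunger above 0.0114 m).
It fails at once if the oil bottle is moved (distance of bore_oil from where it was at the start of the episode above 0.02 m).
It fails at once if the solder spool is moved (distance of solder_spool from where it was at the start of the episode above 0.02 m).
It fails at once if the brass rod is moved (distance of brass_rod from where it was at the start of the episode above 0.02 m).
It also fails if it takes over 58 s, if anything falls off the work surface, if the arm or the gripper's body presses on something with over 40 N, if the wrist force passes 120 N, or if a joint passes its speed limit or range.

## Robot

A 6-joint arm with a two-finger parallel gripper is mounted at the origin on a cart in front of the work surface, level with it; the furniture and walls round the work are solid. World frame = base frame: x ahead of the robot, y to its left, z up, the work surface at z = 0. Lengths are in mm, angles in rad, forces in N, time in s.
With the tool pointing down it reaches from about 350 to 975 mm from the base axis. Payload 7.1 kg.
Tool frame: the origin (TCP) lies on the front face of the gripper's body, between the roots of the fingers; the fingertips stand 80 mm ahead of it and the grasp point (between the pads) lies 61 mm ahead of it (env.tips_ahead is the distance from the TCP to the fingertips, in mm); z points along the fingers, y is the line along which they close (so a half turn about z gives the same grasp; the last joint's range is limited). The gripper opens to 88 mm and grips with 3 to 60 N. Pads are 20 mm wide; open, the fingers measure 115 mm over their backs; the gripper's body (75 mm by 178 mm) begins 61 mm behind the grasp point.
Start: joints at [-1.19, 0.423, 1.63, -0, 1.089, -0.019], TCP at [243.287, -575.688, 302.675] pointing down, gripper open.
Joint ranges: [-3, 3], [-0.9, 2.11], [0.09, 2.58], [-1.31, 4.45], [0.11, 2.69], [-2.54, 2.54]. Speed limits (rad/s): [2.39, 2.39, 3.01, 3.14, 3.14, 3.14].

## Interface

Orientations are given as a unit quaternion [x, y, z, w].
In Python, from station import env, set_gripper, viewer, workorder gives the robot as it stands. Calls block until the motion is done:
- env.reach(position, orientation): joint-space move of the TCP to a pose.
- env.move_l(position, rot=None, rate=150, f_stop=None): straight line of the TCP; rot=None keeps the orientation; rate is the mean speed in mm/s. With f_stop (N) it stops when the force on the tool has changed by that much, and returns True; else False.
- env.move_joints(angles): joint-space move.
- set_gripper(opening): finger opening in mm; the grip force is fixed at half the most; returns when the fingers have stopped.
- env.hold(seconds).
- env.ik(position, orientation): joint angles nearest the present ones, or None.
- env.read_state(): the state.
- viewer.camera(name): name is "scene" or "side" or "wrist"; returns the picture (420x560x3 uint8, blue, green, red); there is no depth.
- viewer.camera_params(name): a dict with "fx", "fy", "cx", "cy" (pixels), "dist" ([k1, k2, p1, p2, k3] as OpenCV has them; the pictures are not rectified), "pose" (4x4, takes a point from camera to world coordinates); the wrist camera has in their place "tool_from_camera" (4x4, takes a point from camera to tool coordinates, whose origin is the TCP and whose axes are the flange's). Camera axes: x right, y up, looking along -z (the intrinsics and any distortion apply to the point x, -y, -z); pixel columns grow to the right and rows downward; lengths in mm; the calibration is good to about 2 mm. A picture is of the moment at which its call begins: read the wrist's pose just before it. camera_params takes no time and is no camera call.
A pose or a line that the arm cannot do raises env.IKError and nothing moves.
- workorder.sign_off(): hands the job in; it is judged then, once.
The state is a dict: "time_s": time; "qpos": joint angles; "dq": joint speeds; "tau": joint torques, N m; "tool_pos": TCP position; "orientation": TCP orientation; "force": force on the tool from outside, world axes, zero at the start; "wrist_torque": the same for the moment, N m; "width": finger opening in mm; "grip_force": force on a finger pad.
Only numpy, scipy, OpenCV 4.12 (cv2) and the standard library are available. Lean on these libraries where they do the work, as an engineer would, in place of code of your own. Each camera call takes 0.05 s, during which the arm holds its last target. There are 200 camera calls.

## Working session

There is one attempt and no reset: what is moved stays moved. The work goes in short steps, each a Python script; the robot and the scene stay as the last script left them, time stands still between calls to the robot, and variables do not carry over. Pictures are saved under pics/ and viewed, at most 11 in all, crops included, and the job is handed in when it is done.

```bash
ls; mkdir -p pics
python3 - <<'E'
from station import env, set_gripper, viewer, workorder
import cv2,numpy as np
for n in("scene","side"):
    im=viewer.camera(n); cv2.imwrite(f"pics/{n}0.png",im)
    cv2.imwrite(f"pics/{n}0b.png",cv2.resize(im,(800,600)))
    p=viewer.camera_params(n);print(n,{k:(np.round(v,4).tolist()) for k,v in p.items()})
print(viewer.camera_params("wrist"))
E
```

```text
pics
scene {'fx': 439.944, 'fy': 439.944, 'cx': 275.1721, 'cy': 206.8219, 'dist': [0.0313, 0.0, 0.0, 0.0, 0.0], 'pose': [[0.8818, 0.2851, -0.3756, 195.9308], [-0.4712, 0.5652, -0.6772, -943.567], [0.0193, 0.7742, 0.6327, 646.3038], [0.0, 0.0, 0.0, 1.0]]}
side {'fx': 417.3157, 'fy': 417.3157, 'cx': 283.4679, 'cy': 209.0021, 'dist': [0.0227, 0.0, 0.0, 0.0, 0.0], 'pose': [[0.8863, 0.2255, -0.4046, 211.8461], [-0.4631, 0.4177, -0.7817, -1003.8348], [-0.0072, 0.8801, 0.4747, 498.5208], [0.0, 0.0, 0.0, 1.0]]}
{'fx': 316.6354172059052, 'fy': 316.6354172059052, 'cx': 284.2815683941143, 'cy': 204.79793245414658, 'dist': array([0.02204066, 0.        , 0.        , 0.        , 0.        ]), 'tool_from_camera': array([[-9.91976770e-04,  9.67413697e-01,  2.53199042e-01,
         6.87327964e+01],
       [ 9.99998601e-01,  6.18628098e-04,  1.55413734e-03,
        -7.40613710e-01],
       [ 1.34685771e-03,  2.53200230e-01, -9.67412957e-01,
        -8.21032331e+01],
       [ 0.00000000e+00,  0.00000000e+00,  0.00000000e+00,
         1.00000000e+00]])}
```

View pics/scene0b.png

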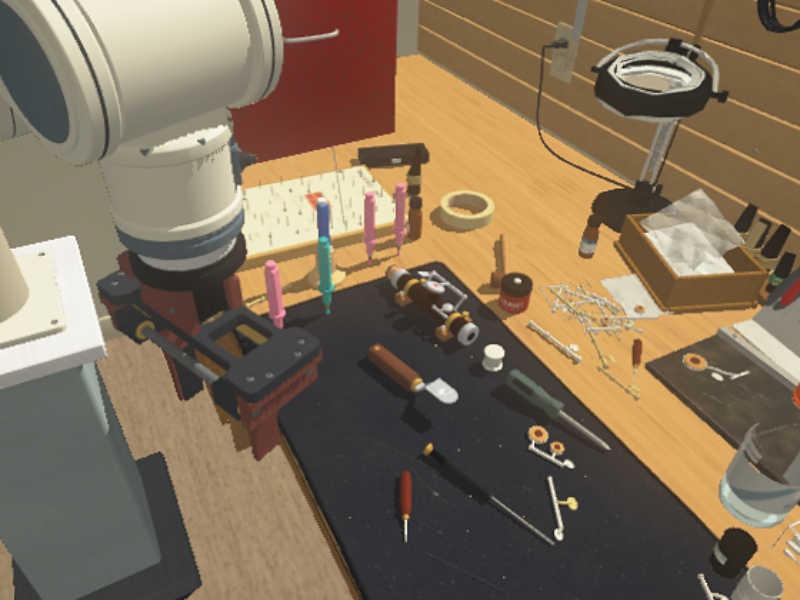

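View pics/side0b.png

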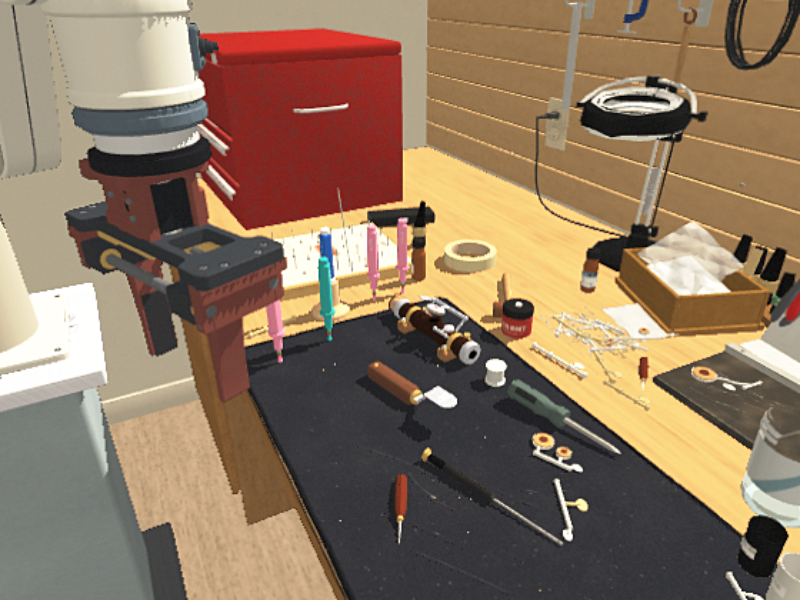

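Gauge candidates in the scene picture (800x600): blue (323,215) in the pale stand (325,270), teal (325,270), and pinks (275,290), (370,225) and (400,215). The blue one matches. The slick is the brown handle with the steel blade at (415,378), not the green screwdriver (555,405) or the red awl (405,500). The clarinet is at (430,300). The spool is at (493,357), the oil bottle is probably the one at (415,215), and the rod is probably at (260,300).

Run:
```python
import cv2
a=cv2.imread("pics/scene0.png")[120:300,160:400]; b=cv2.imread("pics/side0.png")[140:300,160:400]
cv2.imwrite("pics/c1.png",cv2.resize(a,(800,600),interpolation=cv2.INTER_CUBIC))
```

```text
(no output)
```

View pics/c1.png

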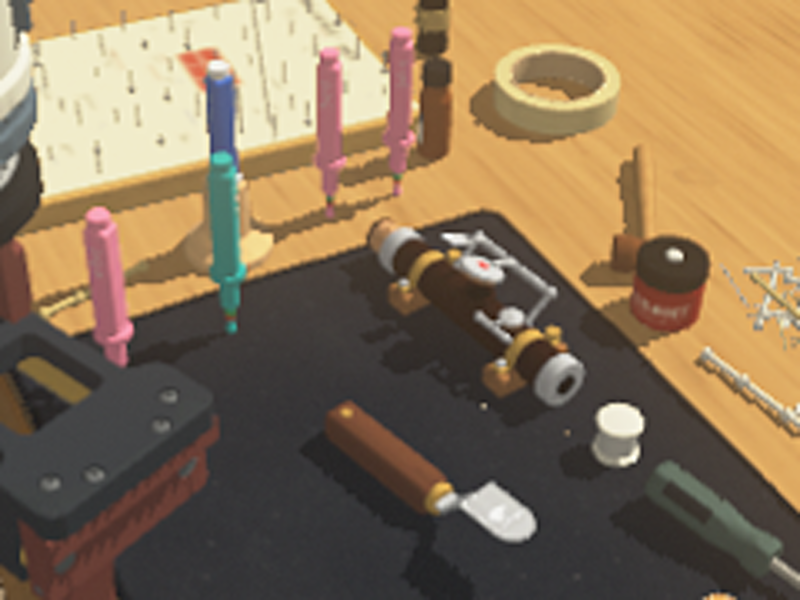

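```bash
cat > h.py <<'E'
from station import env, set_gripper, viewer, workorder
import cv2,numpy as np
from scipy.spatial.transform import Rotation as R
def cam(name,st=None):
    p=viewer.camera_params(name)
    if name=="wrist":
        T=np.eye(4);T[:3,:3]=R.from_quat(st["orientation"]).as_matrix();T[:3,3]=st["tool_pos"]
        p["pose"]=T@p["tool_from_camera"]
    return p
def K(p): return np.array([[p["fx"],0,p["cx"]],[0,p["fy"],p["cy"]],[0,0,1.]])
def pt(p,uv,z):
    n=cv2.undistortPoints(np.array([[uv]],float),K(p),np.array(p["dist"]))[0,0]
    P=np.array(p["pose"]);d=P[:3,:3]@[n[0],-n[1],-1];o=P[:3,3]
    return np.round(o+d*(z-o[2])/d[2],1)
def proj(p,X):
    P=np.linalg.inv(np.array(p["pose"]));c=P[:3,:3]@np.array(X,float)+P[:3,3]
    c=c*[1,-1,-1]
    return cv2.projectPoints(c.reshape(1,1,3),np.zeros(3),np.zeros(3),K(p),np.array(p["dist"]))[0].ravel()
def down(yaw): # tool z down, tool x axis at world angle yaw
    return (R.from_euler('z',yaw)*R.from_euler('x',np.pi)).as_quat()
E
python3 - <<'E'
from h import *
p=cam("scene")
f=lambda u,v,z:pt(p,(160+.3*u,120+.3*v),z)
for n,a in dict(dot=(484,265,60),cork=(378,232,21),front=(562,385,21),slicktip=(530,535,41),butt=(335,415,14),ferr=(440,500,14),stand=(232,240,0),bluetop=(218,68,151),spool=(617,460,3),bottle=(433,155,0),teal=(232,330,3),pink1=(118,365,3),pink2=(330,215,0),pink3=(397,193,0),rod=(100,285,3)).items(): print(n,f(*a))
print(R.from_quat(env.read_state()["orientation"]).as_matrix().round(2),env.read_state()["time_s"])
E
```

```text
dot [ 613.5 -323.2   60. ]
cork [ 593.7 -215.8   21. ]
front [ 622.2 -407.9   21. ]
slicktip [ 526.9 -517.    41. ]
butt [ 486.8 -361.1   14. ]
ferr [ 509.4 -451.7   14. ]
stand [ 508.  -152.4    0. ]
bluetop [ 500.8 -163.8  151. ]
spool [ 627.3 -463.7    3. ]
bottle [ 692.7 -122.1    0. ]
teal [ 467.  -247.1    3. ]
pink1 [ 387.4 -245.7    3. ]
pink2 [ 585.  -156.9    0. ]
pink3 [ 642.9 -154.5    0. ]
rod [ 404.9 -162.4    3. ]
[[ 0.92  0.39 -0.  ]
 [ 0.39 -0.92  0.  ]
 [ 0.   -0.   -1.  ]] 0.1
```

Run:
```python
from h import *
def snap(n):
    st=env.read_state(); im=viewer.camera("wrist"); p=cam("wrist",st)
    np.savez(f"pics/{n}.npz",pos=st["tool_pos"],q=st["orientation"])
    cv2.imwrite(f"pics/{n}.png",im); cv2.imwrite(f"pics/{n}b.png",cv2.resize(im,(800,600),interpolation=cv2.INTER_CUBIC))
    return p
for n,pos,yaw in (("w1",(530,-350,270),8.5),("w2",(560,-300,200),8.5)):
    q=down(np.radians(yaw)); print(env.ik(pos,q)); env.reach(pos,q); snap(n)
print(env.read_state()["time_s"])
```

```text
[-6.02373008e-01  4.74377417e-01  1.63084766e+00 -4.44089210e-16
  1.03636757e+00  8.20070333e-01]
[-5.10541721e-01  5.62427120e-01  1.67013875e+00 -4.44089210e-16
  9.09026781e-01  9.11901619e-01]
2.025
```

View pics/w1b.png

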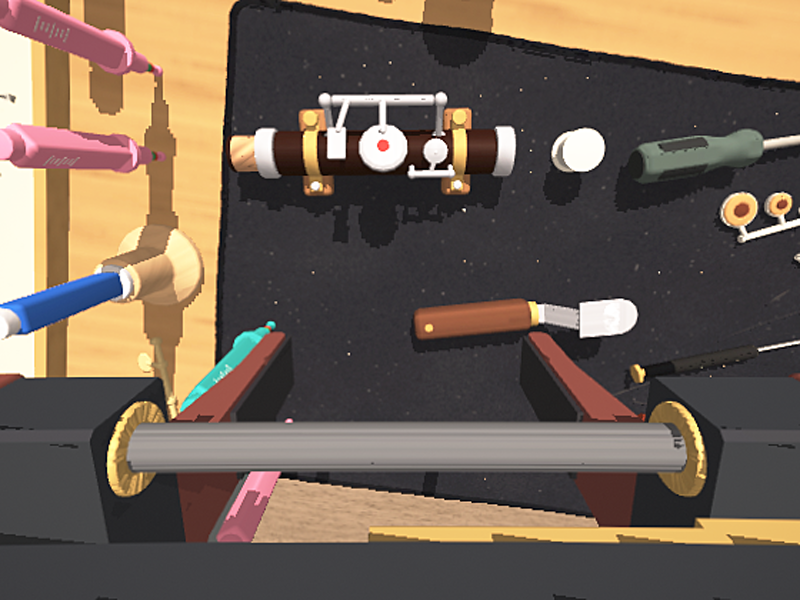

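View pics/w2b.png

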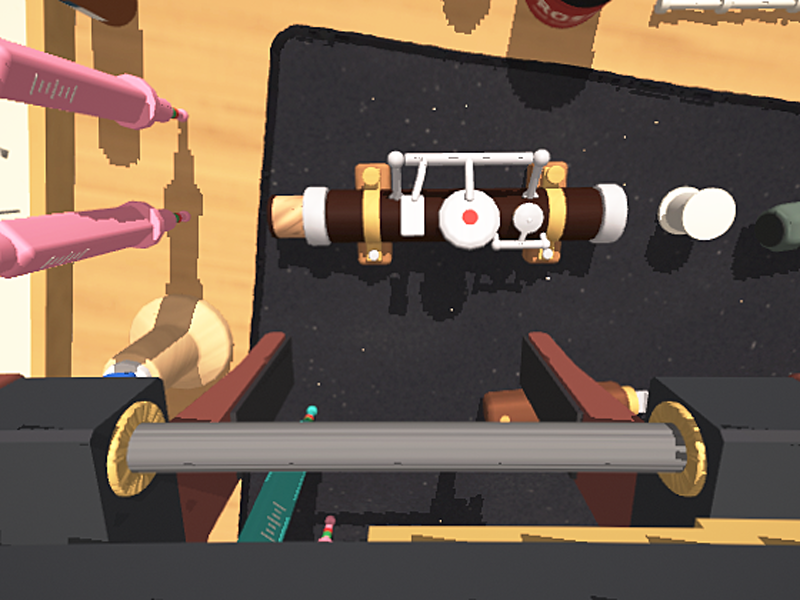

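```bash
cat >> h.py <<'E'
def load(n):
    d=np.load(f"pics/{n}.npz"); return cam("wrist",dict(tool_pos=d["pos"],orientation=d["q"]))
def snap(n):
    st=env.read_state(); im=viewer.camera("wrist"); p=cam("wrist",st)
    np.savez(f"pics/{n}.npz",pos=st["tool_pos"],q=st["orientation"])
    cv2.imwrite(f"pics/{n}.png",im); cv2.imwrite(f"pics/{n}b.png",cv2.resize(im,(800,600),interpolation=cv2.INTER_CUBIC))
    return p
E
python3 - <<'E'
from h import *
p1,p2,ps,pd=load("w1"),load("w2"),cam("scene"),cam("side")
f=lambda p,u,v,z:pt(p,(.7*u,.7*v),z)
ang=lambda a,b:np.degrees(np.arctan2((b-a)[1],(b-a)[0])).round(2)
print("dot",f(p1,382,146,60),f(p2,470,217,60),f(ps,440.5,285,60))
# red-dot centroid automatic
for n,p in(("w1",p1),("w2",p2)):
    im=cv2.imread(f"pics/{n}.png").astype(int);b,g,r=im[...,0],im[...,1],im[...,2]
    m=(r>150)&(g<110)&(b<110); ys,xs=np.nonzero(m); 
    u0=(np.array([382,146]) if n=="w1" else np.array([470,217]))*.7
    k=np.hypot(xs-u0[0],ys-u0[1])<10; c=(xs[k].mean(),ys[k].mean()); print(n,c,k.sum(),pt(p,c,60))
for n,p,a,b,z in(("rings1",p1,(507,152.5),(266,153),21),("rings2",p2,(611,213),(316,216),21),("hinge1",p1,(440,99),(325,99),47),("hinge2",p2,(542,157),(396,159),47)):
    A=f(p,*a,z);B=f(p,*b,z);print(n,A,B,ang(A,B)-90)
A=f(p1,416,323,25);B=f(p1,533.5,313.5,25);T=f(p1,637,314,41);print("slick",A,B,T,ang(A,B),ang(A,T),np.linalg.norm(B-A))
print("stand foot edges",f(p1,203,270,3),f(p1,160,307,3),f(p1,150,226,3),"collar",f(p1,122,283,62),"bluetopcap",f(ps,323,198,151), f(pd,326,229,151))
E
```

```text
dot [ 611.3 -322.6   60. ] [ 611.7 -323.1   60. ] [ 619.6 -326.3   60. ]
w1 (np.float64(267.6041666666667), np.float64(101.45833333333333)) 48 [ 611.9 -322.7   60. ]
w2 (np.float64(328.50632911392404), np.float64(151.68354430379748)) 79 [ 611.8 -322.7   60. ]
rings1 [ 621.5 -407.1   21. ] [ 596.5 -240.8   21. ] 8.549999999999997
rings2 [ 622.8 -407.4   21. ] [ 596.5 -241.9   21. ] 9.030000000000001
hinge1 [ 644.8 -354.    47. ] [ 634.2 -282.9   47. ] 8.480000000000004
hinge2 [ 644.9 -354.9   47. ] [ 633.5 -283.4   47. ] 9.060000000000002
slick [ 489.7 -363.1   25. ] [ 510.2 -449.7   25. ] [ 525.  -517.3   41. ] -76.68 -77.11 88.99331435563008
stand foot edges [ 501.3 -192.6    3. ] [ 465.9 -159.9    3. ] [ 529.9 -151.8    3. ] collar [ 501.  -165.9   62. ] bluetopcap [ 505.2 -157.5  151. ] [ 505.6 -168.7  151. ]
```

Run:
```python
from h import *
p1,p2,ps,pd=load("w1"),load("w2"),cam("scene"),cam("side")
f=lambda p,u,v,z:pt(p,(.7*u,.7*v),z)
print("teal tip",f(p1,272,325,6),f(p2,312,410,6),f(ps,327,311,6),f(pd,329,338,6))
print("teal top",f(ps,324,240,143),f(pd,324,260,143))
ex=np.array([np.cos(np.radians(8.75)),np.sin(np.radians(8.75)),0]);ey=np.array([-ex[1],ex[0],0])
for t in(f(p1,272,325,6),f(p2,312,410,6)): d=t-[608.9,-323.1,6];print(d@ex,d@ey)
```

```text
teal tip [ 464.8 -250.     6. ] [ 465.  -249.2    6. ] [ 466.1 -245.6    6. ] [ 468.2 -251.     6. ]
teal top [ 465.9 -251.7  143. ] [ 466.8 -260.4  143. ]
-131.30267412792136 94.17020636516031
-130.98330311687587 94.93047089629655
```

```bash
cat >> h.py <<'E'
YC=np.radians(8.75);HOLE=np.array([608.9,-323.1]);EX=np.array([np.cos(YC),np.sin(YC)]);EY=np.array([-EX[1],EX[0]])
YS=YC+np.radians(7)
def slick_tcp(t,lat=-1,g=28): # TCP xy so that tip is at clarinet (t,lat)
    tip=HOLE+t*EX+lat*EY
    return tip-(115-g)*np.array([np.cos(YS),np.sin(YS)])
E
python3 - <<'E'
from h import *
y=np.radians(-76.9);q=down(y);g=np.array([500,-406.4])+28*np.array([np.cos(y),np.sin(y)])
set_gripper(60)
env.reach([*g,150],q); print(env.move_l([*g,86],rate=80,f_stop=8))
set_gripper(0); s=env.read_state();print(s["width"],s["grip_force"],s["tool_pos"])
env.move_l([*g,186],rate=120)
env.reach([*slick_tcp(-26),190],down(YS)); env.move_l([*slick_tcp(-26),110],rate=120)
snap("w3");s=env.read_state();print(s["time_s"],s["width"],s["tool_pos"],s["force"])
cv2.imwrite("pics/side3.png",viewer.camera("side"))
E
```

```text
False
21.945028161558298 29.785401821136475 [ 506.31198703 -433.70587605   86.10457194]
8.6583 21.86560978132383 [ 500.09936954 -352.00812247  110.75042524] [-0.65323811  0.14059133 -1.04326402]
```

View pics/w3b.png

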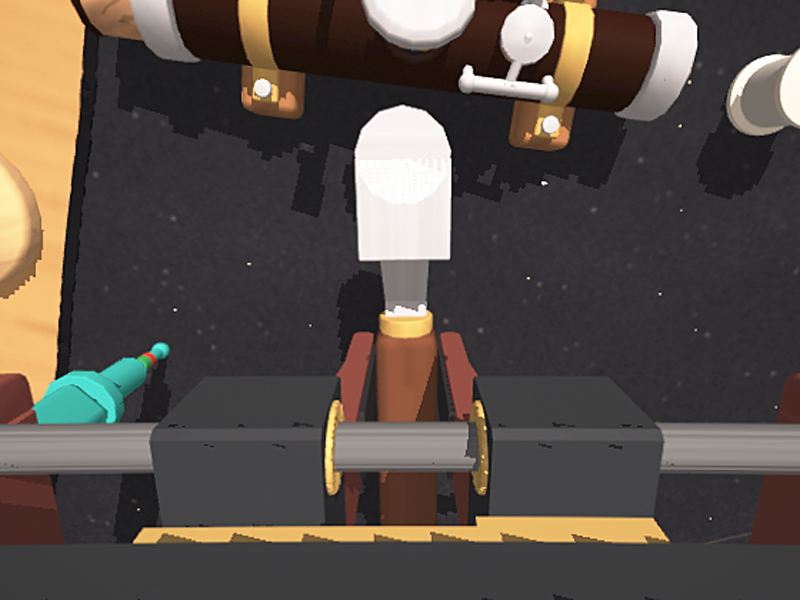

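Run:
```python
from h import *
p=load("w3");f=lambda u,v,z:pt(p,(.7*u,.7*v),z)
def cl(X):
    d=X[:2]-HOLE;return (d@EX).round(1),(d@EY).round(1)
print("tip",cl(f(402.5,106,65)),"heel",cl(f(404,260,65)), "cup lower edge center",cl(f(418,48,63)))
```

```text
tip (np.float64(-27.1), np.float64(0.3)) heel (np.float64(-67.6), np.float64(-5.0)) cup lower edge center (np.float64(-12.6), np.float64(-2.0))
```

Run:
```python
from h import *
a=slick_tcp(-26,-1.5);b=slick_tcp(16,-1.5)
env.move_l([*a,88.5],rate=60)
print(env.move_l([*b,88.5],rate=40,f_stop=5)); print(env.read_state()["tool_pos"],env.read_state()["force"])
print(env.move_l([*b,86.2],rate=20,f_stop=6)); print(env.read_state()["tool_pos"],env.read_state()["force"])
set_gripper(50)
env.move_l([*b,190],rate=120)
snap("w4"); print(env.read_state()["time_s"])
```

```text
False
[ 540.94573508 -345.74758581   88.42148761] [0.50801276 0.159031   0.12039305]
False
[ 541.06289658 -345.83055267   86.11589666] [ 0.43017612 -0.00288532  0.13811089]
12.3833
```

View pics/w4b.png

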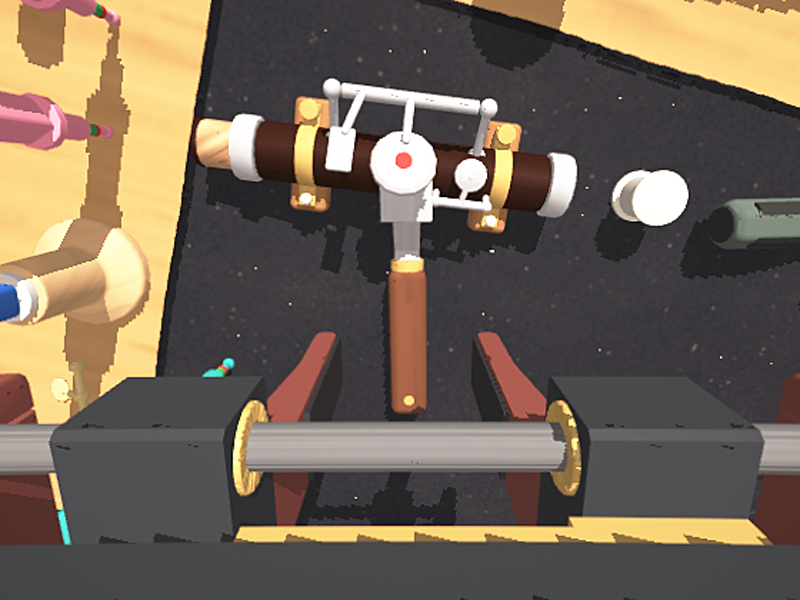

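```bash
python3 - <<'E'
from h import *
p=load("w4");f=lambda u,v,z:pt(p,(.7*u,.7*v),z)
def cl(X):
    d=X[:2]-HOLE;return (d@EX).round(1),(d@EY).round(1)
A,B=f(381,222,41),f(432,221,41);b1,b2=f(390,408,25),f(427,410,25)
H=(A+B)/2;U=(b1+b2)/2;a=np.arctan2(*(H-U)[1::-1]);print("heel",cl(H),"butt",cl(U),"yaw rel",np.degrees(a-YC),"tip",cl(H+39*np.array([np.cos(a),np.sin(a),0])),"dot",f(403.5,160,60),"len",np.linalg.norm((H-U)[:2]))
q=down(YC)
env.reach([455,-175,250],q); snap("w5")
env.reach([440,-150,290],q); snap("w6")
print(env.read_state()["time_s"])
E
python3 -c "
import cv2,numpy as np
a=cv2.imread('pics/w5.png');b=cv2.imread('pics/w6.png')
cv2.imwrite('pics/w56.png',np.hstack([cv2.resize(a[0:300,80:480],(400,300)),cv2.resize(b[0:300,80:480],(400,300))]))"
```

```text
heel (np.float64(-25.9), np.float64(-5.3)) butt (np.float64(-138.8), np.float64(-20.2)) yaw rel 7.537363394623525 tip (np.float64(12.8), np.float64(-0.2)) dot [ 611.9 -323.1   60. ] len 113.92201279822969
13.6167
```

View pics/w56.png

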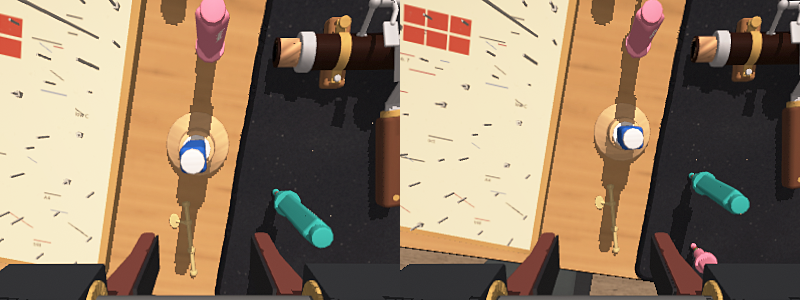

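Run:
```python
from h import *
p5,p6=load("w5"),load("w6")
for n,p,c in(("w5",p5,(272,161)),("w6",p6,(310,138))):
    im=cv2.imread(f"pics/{n}.png").astype(int);m=(im.min(2)>200);ys,xs=np.nonzero(m);k=np.hypot(xs-c[0],ys-c[1])<13
    c=(xs[k].mean(),ys[k].mean());print(n,c,k.sum(),pt(p,c,151),pt(p,c,149))
print("foot5",pt(p5,(80+166.5,146),3),pt(p5,(80+229,146),3),"foot6",pt(p6,(80+194,133),3),pt(p6,(80+250,133),3))
a=cv2.imread('pics/w5.png')[120:190,235:305];b=cv2.imread('pics/w6.png')[100:170,270:340]
cv2.imwrite('pics/z56.png',np.hstack([cv2.resize(x,(400,400),interpolation=cv2.INTER_CUBIC) for x in(a,b)]))
```

```text
w5 (np.float64(272.1990950226244), np.float64(160.63122171945702)) 442 [ 501.5 -160.9  151. ] [ 501.2 -160.8  149. ]
w6 (np.float64(313.0439189189189), np.float64(137.90202702702703)) 296 [ 501.3 -160.7  151. ] [ 501.2 -160.9  149. ]
foot5 [ 494.2 -129.7    3. ] [ 503.9 -192.9    3. ] foot6 [ 495.2 -129.8    3. ] [ 504.7 -192.8    3. ]
```

View pics/z56.png

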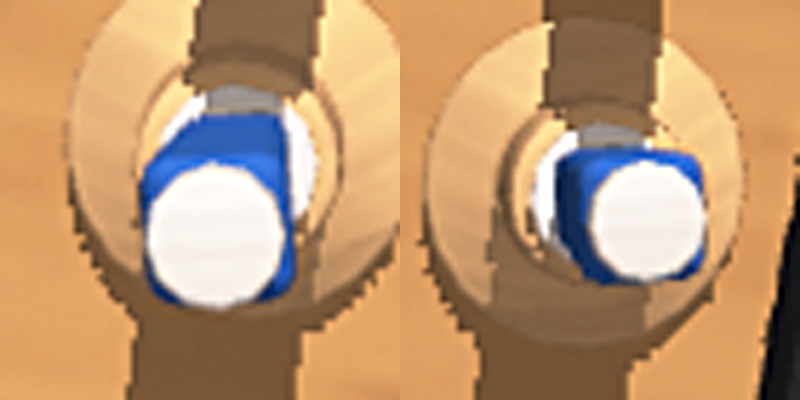

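Run:
```python
from h import *
q=down(YC);g=[501.4,-160.9]
set_gripper(40)
env.reach([*g,230],q); print(env.move_l([*g,163],rate=100,f_stop=8))
env.hold(.2);z0=env.read_state()["tool_pos"][2]
set_gripper(0);s=env.read_state();print(s["width"],s["grip_force"],s["tool_pos"],z0)
env.move_l([*g,245],rate=80)
env.move_l([*HOLE,245],rate=120)
env.move_l([*HOLE,224],rate=60); env.hold(.5)
s=env.read_state();print(s["width"],s["tool_pos"],s["force"],s["time_s"])
p=snap("w7");a=cv2.imread("pics/w7.png");b=viewer.camera("side");cv2.imwrite("pics/side7.png",b)
ps=cam("side");u=proj(ps,[*HOLE,90]);print("side px",u,"wrist tip px",proj(p,[*HOLE,72]),"dot px",proj(p,[611.9,-322.8,60]))
x,y=map(int,u);c=b[y-50:y+50,x-33:x+34];w=a[60:260,160:360]
cv2.imwrite("pics/v7.png",np.hstack([cv2.resize(w,(400,400),interpolation=cv2.INTER_CUBIC),cv2.resize(c,(268,400),interpolation=cv2.INTER_CUBIC)]))
```

```text
False
15.762189593660054 29.999941885471344 [ 501.44036547 -160.91193635  163.04551435] 163.66061495417622
15.963419164348215 [ 608.92108224 -323.1309849   224.13864875] [-0.83760812  0.09564559 -0.46484719] 19.925
side px [302.09845743 202.25071965] wrist tip px [285.54730865 213.84259784] dot px [285.71025369 206.0598618 ]
```

View pics/v7.png

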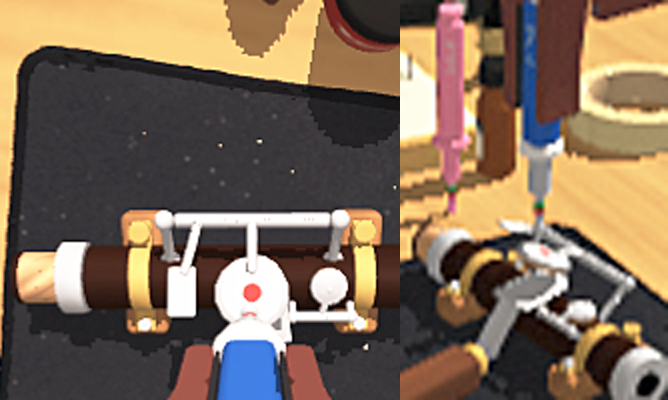

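Run:
```python
from h import *
p=load("w7");ps=cam("side");H=lambda z,dx=0,dy=0:[*(HOLE+dx*EX+dy*EY),z]
print("collar front",proj(p,H(126,12)),"ball center",proj(p,H(75.5)),"collar sides",proj(p,H(126,0,12)),proj(p,H(126,0,-12)))
print("side tip",proj(ps,H(72)),"nose edge",proj(ps,H(97)),"dot",proj(ps,[611.9,-322.8,60]))
im=cv2.imread("pics/w7.png").astype(int)
col=im[212:236,285:288].mean(1).astype(int);print([(212+i,*c) for i,c in enumerate(col.tolist())])
w=im.min(2)>170; print("collar row225 cols",np.nonzero(w[226,255:320])[0]+255)
b=cv2.imread("pics/side7.png").astype(int)
for n,m in (("red",(b[...,2]>150)&(b[...,1]<110)&(b[...,0]<110)),("green",(b[...,1]>b[...,2]+30)&(b[...,1]>b[...,0]+20))):
    ys,xs=np.nonzero(m[170:235,280:330]);print(n,list(zip((xs+280).tolist(),(ys+170).tolist())))
```

```text
collar front [285.76472768 219.97706849] ball center [285.55835962 215.13728886] collar sides [265.94079339 238.924155  ] [305.58674016 238.90865287]
side tip [301.9812217  209.70081315] nose edge [302.14473624 199.31447564] dot [303.04038261 214.20927474]
[(212, 254, 255, 253), (213, 250, 252, 253), (214, 252, 253, 253), (215, 247, 249, 246), (216, 164, 170, 243), (217, 153, 157, 243), (218, 222, 225, 239), (219, 228, 231, 236), (220, 247, 251, 253), (221, 254, 254, 255), (222, 255, 255, 255), (223, 255, 255, 255), (224, 254, 255, 255), (225, 254, 255, 255), (226, 254, 255, 255), (227, 254, 255, 255), (228, 255, 255, 255), (229, 251, 249, 255), (230, 231, 134, 75), (231, 229, 122, 55), (232, 229, 127, 64), (233, 230, 128, 66), (234, 230, 128, 65), (235, 230, 128, 66)]
collar row225 cols [271 272 273 274 275 276 277 278 279 280 281 282 283 284 285 286 287 288
 289 290 291 292 293 294 295 296 297 298 299 300 301 302 303 304]
red [(297, 180), (309, 183), (283, 186), (297, 194), (283, 197), (281, 201), (328, 221)]
green [(282, 198), (281, 199), (282, 199), (304, 202), (303, 203), (304, 203)]
```

Run:
```python
from h import *
def rd():
    env.hold(.25);s=env.read_state();print(np.round(s["tool_pos"],2),np.round(s["force"],2),round(s["width"],2),round(s["time_s"],1));return s
f0=rd()["force"][2]
for z in (214,206,202,200,198,197,196,195,194,193.5):
    env.move_l([*HOLE,z],rate=20);s=rd()
    if s["force"][2]-f0>2.0: break
cv2.imwrite("pics/side8.png",viewer.camera("side"));snap("w8")
```

```text
[ 608.91 -323.13  223.99] [ 0.55 -0.49 -1.18] 15.98 20.3
[ 608.96 -323.13  214.15] [-0.83 -0.67 -0.52] 16.25 21.2
[ 608.96 -323.1   206.15] [-0.68  0.76 -0.71] 15.32 22.0
[ 608.89 -323.09  202.03] [ 0.02 -0.5  -0.5 ] 16.01 22.6
[ 608.93 -323.13  200.07] [ 0.27  0.89 -0.4 ] 15.9 23.1
[ 608.93 -323.1   198.05] [-0.09 -0.59  0.61] 16.02 23.6
[ 608.93 -323.1   197.02] [-0.17  0.89 -0.74] 16.39 24.1
[ 608.92 -323.1   196.02] [-0.14  0.54  0.59] 15.85 24.6
[ 608.91 -323.12  195.01] [-0.11  0.66  0.93] 15.95 25.1
```

Run:
```python
from h import *
def av(n=50):
    F=[]
    for _ in range(n): env.hold(.03);F.append(env.read_state()["force"])
    s=env.read_state();print(np.round(s["tool_pos"],2),np.mean(F,0).round(2),np.std(F,0).round(2)[2],round(s["time_s"],1))
av()
for z in (194,193): env.move_l([*HOLE,z],rate=20);av()
cv2.imwrite("pics/side9.png",viewer.camera("side"));snap("w9")
b=cv2.imread("pics/side9.png").astype(int)
m=(b[...,1]>b[...,2]+20)&(b[...,1]>b[...,0]+10);ys,xs=np.nonzero(m[190:235,290:320]);print("green",list(zip((xs+290).tolist(),(ys+190).tolist())))
a=cv2.imread("pics/w9.png")
w=a[60:260,160:360];c=b[175:235,285:325].astype(np.uint8)
cv2.imwrite("pics/v9.png",np.hstack([cv2.resize(w,(400,400),interpolation=cv2.INTER_CUBIC),cv2.resize(c,(267,400),interpolation=cv2.INTER_CUBIC)]))
```

```text
[ 608.9  -323.12  195.01] [ 0.25 -0.08  0.88] 0.55 26.8
[ 608.9  -323.1   193.97] [ 0.25 -0.04  1.23] 0.4 28.8
[ 608.92 -323.1   193.01] [ 0.22 -0.11  1.38] 0.44 30.7
green [(303, 213)]
```

View pics/v9.png

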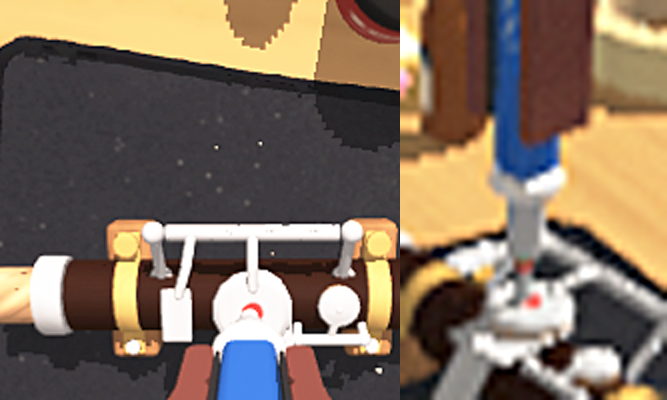

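Run:
```python
from h import *
p=load("w9");ps=cam("side");H=lambda z,dx=0,dy=0:[*(HOLE+dx*EX+dy*EY),z]
print("wrist: dot@0",proj(p,H(48)),"edges +-4x",proj(p,H(48,4)),proj(p,H(48,-4)),"y",proj(p,H(48,0,4)),proj(p,H(48,0,-4)),"ball c",proj(p,H(51.5)))
print("side: dot@0",proj(ps,H(48)),"ball c",proj(ps,H(51.5)),"x+4",proj(ps,H(48,4)),"x-4",proj(ps,H(48,-4)),"y+4",proj(ps,H(48,0,4)),"nose",proj(ps,H(66)))
for n,r in(("w9",(205,228,270,302)),("side9",(205,228,292,316)),("w7",(195,222,270,302)),("side7",(205,228,292,316))):
    im=cv2.imread(f"pics/{n}.png").astype(int);d=(im[...,2]-im[...,:2].max(2))[r[0]:r[1],r[2]:r[3]]
    ys,xs=np.nonzero(d>45);ys+=r[0];xs+=r[2];print(n,sorted(zip(ys.tolist(),xs.tolist())))
```

```text
wrist: dot@0 [285.60808256 216.48727875] edges +-4x [285.60847806 211.34750159] [285.60770562 221.5836741 ] y [280.26598545 216.48992246] [290.95054813 216.48478153] ball c [285.61986569 217.85903312]
side: dot@0 [301.82874614 219.41592228] ball c [301.85071539 218.01434004] x+4 [303.26673621 218.86603117] x-4 [300.38418491 219.96833707] y+4 [300.68350886 218.6883668 ] nose [301.94269764 212.15266531]
w9 [(211, 285), (211, 286), (211, 287), (212, 283), (212, 284), (212, 285), (212, 286), (212, 287), (212, 288), (212, 289), (213, 282), (213, 283), (213, 284), (213, 285), (213, 286), (213, 287), (213, 288), (213, 289), (213, 290), (214, 281), (214, 282), (214, 283), (214, 285), (214, 286), (214, 287), (214, 288), (214, 289), (214, 290), (215, 281), (215, 288), (215, 289), (215, 290), (215, 291), (216, 289), (216, 290), (216, 291), (217, 289), (217, 290), (217, 291), (218, 289), (218, 290), (219, 290)]
side9 [(205, 296), (205, 297), (205, 298), (205, 299), (205, 300), (205, 307), (205, 308), (205, 312), (205, 313), (205, 314), (205, 315), (206, 292), (206, 295), (206, 296), (206, 297), 
[... 1818 characters left out ...]
15), (206, 292), (206, 293), (206, 295), (206, 296), (206, 297), (206, 298), (206, 299), (206, 300), (206, 302), (206, 306), (206, 307), (206, 308), (206, 309), (206, 310), (206, 311), (206, 312), (206, 313), (206, 314), (206, 315), (207, 292), (207, 293), (207, 302), (207, 305), (207, 306), (207, 307), (207, 308), (207, 309), (207, 310), (207, 313), (208, 292), (208, 293), (208, 309), (208, 311), (208, 312), (208, 313), (208, 315), (209, 294), (209, 295), (209, 314), (210, 292), (210, 293), (210, 294), (210, 295), (210, 314), (210, 315), (213, 304), (214, 304), (214, 305), (214, 306), (215, 293), (215, 296), (215, 297), (215, 305), (216, 292), (216, 293), (216, 296), (216, 297), (219, 300)]
```

The last view shows the tip about 1.5 mm from the dot's centre and the key shut. The nose edge is in the green band, at about 2.1 N or 6.5–7 mm of plunger travel. I'm handing it in.

```bash
python3 -c "
from h import *
print(workorder.sign_off())"
```

```text
the job is handed in; nothing more can be done
None
```

The job is handed in, with no verdict returned: the slick lies in place over the tone hole, about 7° off square, and the gauge holds the key shut on it with the nose edge in the green band (about 6.5–7 mm) and its tip about 1.5 mm from the dot's centre.

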